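Dock the change tray past its spring pin

TASK

Dock the blue change tray in its rail: with a fingertip press the yellow spring strip down behind the tray and, holding it down, push the tray forward over the pin until it is fully home against the end stop, then let the strip go so that the pin springs up into the hole in the tray's floor. Only press and push: do not lift the tray or the two coin rolls standing in it, keep the rolls upright, and leave the other things on the desk alone.

Things in the scene. Friction and masses are not known exactly. Their poses are not given: they have to be found in the camera images.
- dock: Fixed grey docking rail on the desk, 250 mm long (x), 128 wide (y); origin: centre of its underside, at desk height. The tray slides in it along +x to the end stop; the -x end is open. Tray runs on two runners, tops 30 mm above the desk, with a 60 mm wide groove between them (y -30 to +30). Side walls 40 mm high; their lips (92 mm apart) hold the tray's flanges down.
- stop_face (a point): Centre of the end stop's face, at x = +110 mm in the rail's frame, 45 mm above the desk; the stop is 51 mm high.
- catch (a joint): Spring catch: yellow strip in the rail's groove with an upright pin on it; goes straight down when pressed anywhere on the strip. Metres pressed: 0 up, 0.016 fully down (keep just short of that: it bottoms hard); about 3 N to start, 7 N fully down, springs back. Strip top: 27 mm above the desk when up, 11 mm fully down. Up, the pin blocks the tray; pressed more than 8 mm, the tray passes over it.
- pad (a point): Point on top of the yellow strip, in its ribbed part behind the tray, at x = -90 mm in the rail's frame; moves with the catch. The strip is 40 mm wide, runs from x = -118 to +90 mm, level, also under the tray, so a fingertip can press it and travel along it.
- pin_top (a point): Top centre of the steel pin (10 mm thick), at x = +80 mm, y = 0 in the rail's frame; when up it is 38 mm above the desk, 8 mm above the tray's underside. Moves with the catch.
- tray: Loose blue change tray in the rail, axes parallel to the rail's; 100 mm long, flange 104 wide and 4 thick, walls 86 wide, 34 mm high; origin: centre of its underside, 30 mm above the desk. At the start its front wall is 7 to 40 mm short of the pin; fully home its origin is at x = +60 mm in the rail's frame. 0.25 to 0.5 kg, 2 mm play each side, slides at 1 to 5 N.
- tray_rear (a point): Centre of the outside of the tray's rear wall (tray x = -50 mm), 15 mm above its underside: the flat face to push, towards the open end of the rail. The front wall is at tray x = +50 mm.
- tray_hole (a point): Centre of the 20x20 mm hole in the tray's floor, at tray x = +20 mm, y = 0; over the pin when the tray is fully home.
- roll_red: Red coin roll, 26 mm thick, 52 mm high, standing loose in the front left bay of the tray (tray x = +30, y = +26 mm); origin at the centre of its underside. It rises about 56 mm above the tray's underside.
- roll_green: Green coin roll, 24 mm thick, 49 mm high, standing loose in the front right bay of the tray (tray x = +30, y = -26 mm); origin at the centre of its underside.
- calculator: Bystander, lying on the desk beside the rail: black desk calculator, 150x98x17 mm; origin at the centre of its underside.
- marker: Bystander, lying on the desk beside the rail: white marker pen with a red cap, 135 mm long, 17 mm thick; origin at the centre of its underside.
- tape: Bystander, lying on the desk beside the rail: roll of brown packing tape, 93 mm across, 48 mm high; origin at the centre of its underside.
- keys: Bystander, lying on the desk beside the rail: bunch of keys with a red tag, 120 mm, 8 mm high; origin at the centre of its underside.
- eraser: Bystander, lying on the desk beside the rail: blue and white eraser, 21x45x12 mm; origin at the centre of its underside.

How it is judged (in metres and radians):
On the way, in this order (a step that is already met when the one before it is completed fails the run):
1. a finger holds the spring strip down (by more than 8 mm) while the tray is still short of the pin (value of joint catch above 0.008 m and x of tray in the frame of dock below 0.029 m and contact force between the fingers and catch above 1 N), for 0.1 s.
2. the tray's front has passed over the pin (x of tray in the frame of dock above 0.035 m), for 0.05 s.
At the end, for the whole second after the job is handed in: The tray is against the end stop (its origin within 4 mm of x = 60 mm in the rail's frame), down on its runners and at rest; the catch is up again (joint below 3 mm), its pin in the tray's hole; both coin rolls stand upright in the tray (x of tray in the frame of dock between 0.056 and 0.064 m and z of tray in the frame of dock below 0.034 m and value of joint catch below 0.003 m and linear speed of tray below 0.01 m/s and angle between each of roll_red, roll_green's own z axis and vertical below 0.2 rad and z of each of roll_red, roll_green in the frame of tray below 0.012 m and horizontal distance between each of roll_red, roll_green and tray below 0.055 m and linear speed of each of roll_red, roll_green below 0.02 m/s); the robot touches nothing.
It fails at once if the tray is lifted or prised up from its runners (z of tray in the frame of dock above 0.038 m or angle between tray's own z axis and vertical above 0.15 rad).
It fails at once if the red coin roll is lifted out of the tray or toppled (z of roll_red in the frame of tray above 0.02 m or angle between roll_red's own z axis and vertical above 0.5 rad).
It fails at once if the green coin roll is lifted out of the tray or toppled (z of roll_green in the frame of tray above 0.02 m or angle between roll_green's own z axis and vertical above 0.5 rad).
It fails at once if a bystander (calculator, marker, tape, keys or eraser) is moved more than 20 mm (distance of any of calculator, marker, tape, keys, eraser from where it was at the start of the episode above 0.02 m).
It also fails if it takes over 35 s, if anything falls off the work surface, if the arm or the gripper's body presses on something with over 40 N, if the wrist force passes 120 N, or if a joint passes its speed limit or range.

ROBOT

A 6-joint arm with a two-finger parallel gripper is mounted at the origin on a cart in front of the work surface, level with it; the furniture and walls round the work are solid. World frame = base frame: x ahead of the robot, y to its left, z up, the work surface at z = 0. Lengths are in mm, angles in rad, forces in N, time in s.
With the tool pointing down it reaches from about 400 to 925 mm from the base axis. Payload 12.5 kg.
Tool frame: the origin (TCP) lies at the very end of the fingers, on their centre line; the grasp point (between the pads) lies 19 mm behind it; z points along the fingers, y is the line along which they close (so a half turn about z gives the same grasp; the last joint's range is limited). The gripper opens to 95 mm and grips with 3 to 60 N. Pads are 20 mm wide; open, the fingers measure 119 mm over their backs; the gripper's body (75 mm by 180 mm) begins 59 mm behind the grasp point.
Start: joints at [1.154, 0.491, 1.559, -0, 1.092, -0.106], TCP at [191.121, 595.079, 214.661] pointing down, gripper open.
Joint ranges: [-3.1, 3.1], [-0.84, 2.19], [0.05, 2.79], [-1.13, 4.28], [0.06, 2.93], [-2.69, 2.69]. Speed limits (rad/s): [2.22, 2.22, 2.79, 3.14, 3.14, 3.14].

INTERFACE

Orientations are given as [roll, pitch, yaw] about the fixed x, y, z axes, in that order (R = Rz(yaw) Ry(pitch) Rx(roll)).
In Python, from cell import env, camrig gives the robot as it stands (env), with the cameras (camrig).
- The arm moves only by the tool advance, called as name([rows], argument=value, ...), one row to a line, values as JSON. Schema: {"type":"object","properties":{"plan":{"type":"array","items":{"type":"array","prefixItems":[{"type":"array","items":{"type":"number"},"minItems":3,"maxItems":3},{"type":"number"},{"type":"number"}],"minItems":3,"maxItems":3},"minItems":1,"maxItems":5},"only":{"type":"string"},"quiet":{"type":"boolean"},"lines":{"type":"string"}},"required":["plan"],"additionalProperties":false}. plan is a list of rows, 1 to 5 of them, each written [[dx, dy, dz], turn, opening]: dx, dy, dz in parts of the range, where 1.0 means 250 mm, then a turn about the tool's z in fractions of the full range, 1 being pi rad, then the opening from 0.0 (shut) to 1.0 (fully open); each row is the pose to reach, as a shift and turn from the pose commanded when the call began, along the tool's axes at that moment; what a row does not reach only later rows make up. A row lasts 1/12 s, in which the tool goes at most 41.7 mm and 0.125 rad, less where a joint would pass 70% of its speed; a pose out of reach is approached as far as the arm can. The fingers move at their own pace and stop on an object; the grip force is fixed at half the most. Time passes only in rows, so rows that do not move let the fingers close. The tool returns the time, the measured TCP pose, the force, the opening and the grip force at its end. only (a regular expression) keeps the lines of the reply that match it, lines (a string "A,B") keeps lines A to B, and quiet returns only ok. Input that does not fit is refused with a message, and nothing moves.
- env.state(): the state, without advancing time (a new reading comes with each control period).
- camrig.read_camera(name): name is "side" or "top"; returns (picture, depth): 400x640x3 uint8, red, green, blue; 400x640 float32, mm along the optical axis (not along the pixel's ray), 0 where there is no reading.
- camrig.camera_info(name): a dict with "vertical_fov" (degrees; the focal length in pixels is half the picture's height over the tangent of half this angle, whatever the lens; pixels are square), "cx", "cy" (the principal point, pixels), "dist_coeffs" ([k1, k2, p1, p2, k3] as OpenCV has them; the pictures are not rectified), "origin" and "attitude" of the camera in the world. Camera axes: x right, y down, z forward; pixel columns grow to the right and rows downward; lengths in mm; the calibration is good to about 2 mm. A picture is of the moment at which its call begins. camera_info takes no time and is no camera call.
- env.job_done(): hands the job in; it is judged then, once.
The state is a dict: "t": time; "joints": joint angles; "qvel": joint speeds; "tau": joint torques, N m; "eef_pos": TCP position; "tcp_rot": TCP orientation; "ft_force": force on the tool from outside, world axes, zero at the start; "moment": the same for the moment, N m; "opening": opening from 0.0 (shut) to 1.0 (fully open); "grip_force": force on a finger pad.
Only numpy, scipy, OpenCV 4.12 (cv2) and the standard library are available. Lean on these libraries where they do the work, as an engineer would, in place of code of your own. Each camera call takes 0.05 s, during which the arm holds its last target. There are 200 camera calls.

## Working session

There is one attempt and no reset: what is moved stays moved. The work goes in short steps, Python scripts to look and compute and a tool call to move; the robot and the scene stay as the last step left them, time stands still between calls to the robot, and variables do not carry over. Pictures are saved under pics/ and viewed, at most 10 in all, crops included, and the job is handed in when it is done.

```bash
ls; mkdir -p pics
```

Run:
```python
from cell import env, camrig
import cv2
for n in("side","top"):
    print(camrig.camera_info(n)); p,d=camrig.read_camera(n); cv2.imwrite(f"pics/{n}0.png",p[...,::-1]); import numpy as np; np.save(f"pics/{n}0.npy",d)
print(env.state())
```

```text
cell.py
pics
{'vertical_fov': 43.29836617829627, 'cx': 313.6211267410602, 'cy': 197.244150227757, 'dist_coeffs': array([-0.14501797,  0.        ,  0.        ,  0.        ,  0.        ]), 'origin': array([  388.41580207, -1066.71222277,   969.55358823]), 'attitude': array([-2.26650467, -0.00873014, -0.16377358])}
{'vertical_fov': 43.19121423359419, 'cx': 317.19026825303985, 'cy': 197.73943314837524, 'dist_coeffs': array([-0.12508768,  0.        ,  0.        ,  0.        ,  0.        ]), 'origin': array([ 296.78375005,   -3.12251187, 1394.56690835]), 'attitude': array([-2.94676971, -0.00841841, -1.55709102])}
{'t': 0.1, 'joints': array([ 1.15440330e+00,  4.91497810e-01,  1.55936682e+00, -9.29753959e-06,
        1.09171150e+00, -1.05622862e-01]), 'qvel': array([ 0.00030559, -0.00184915, -0.0016481 ,  0.0003789 , -0.0023528 ,
        0.00011575]), 'tau': array([ 3.37796657e-03, -6.13619757e+01, -2.58603913e+01,  6.94258860e-02,
        4.70161659e-02, -8.98233202e-05]), 'eef_pos': array([191.02977234, 594.87263213, 214.12857064]), 'tcp_rot': array([-3.14061379e+00, -9.54834973e-05,  2.83082673e+00]), 'ft_force': array([ 0.3429936 , -0.28253155,  0.30205097]), 'moment': array([-0.02515516,  0.01520379,  0.03434984]), 'grip_force': 0.0, 'opening': 1.0029459995972674}
```

View pics/side0.png

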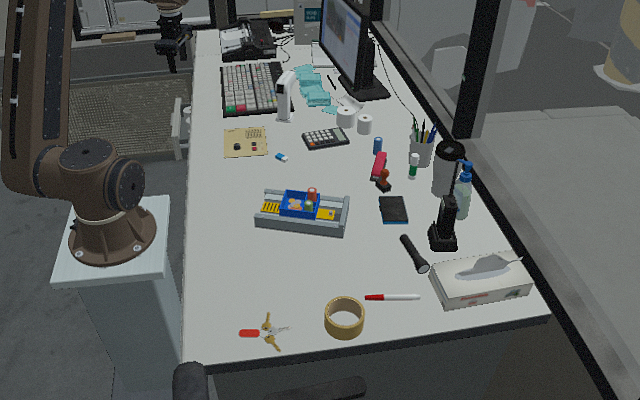

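View pics/top0.png

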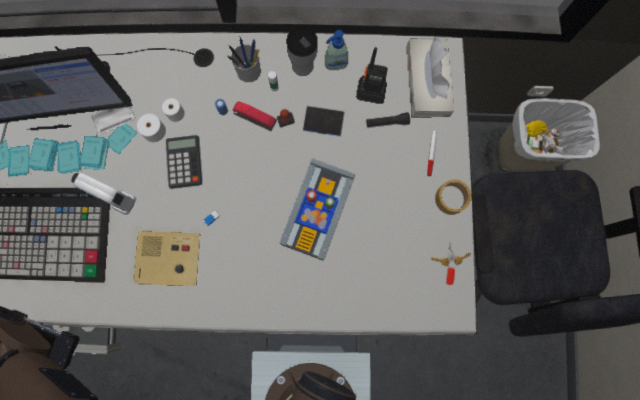

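The rail is at about (255–350, 190–237) in the side view. In the top view it runs from the open end at about (303, 245) to the stop at about (332, 168), with the ribbed strip at the near end. I'll enlarge both.

Run:
```python
import cv2
a=cv2.imread("pics/side0.png")[180:245,245:360]; b=cv2.imread("pics/top0.png")[155:265,275:360]
cv2.imwrite("pics/sc.png",cv2.resize(a,None,fx=6.9,fy=6.9,interpolation=cv2.INTER_CUBIC)[:, :800])
cv2.imwrite("pics/tc.png",cv2.resize(b,None,fx=5.4,fy=5.4,interpolation=cv2.INTER_CUBIC))
```

```text
(no output)
```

View pics/sc.png

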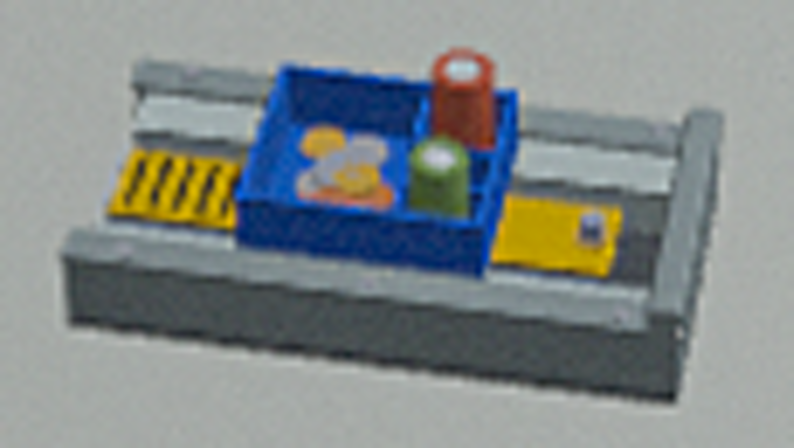

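View pics/tc.png

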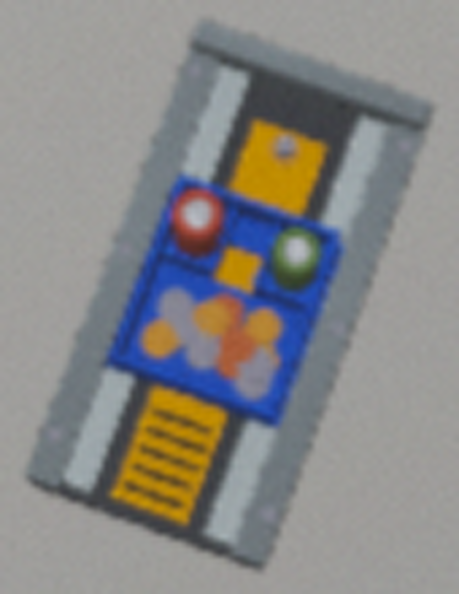

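In the side crop the pin is at (591, 215), the strip's corners at (622, 207), (609, 273), (128, 150) and (107, 216), and the tray rim's corners at (283, 67), (517, 92), (240, 200) and (490, 220). In the top crop the pin is at (286, 142), the strip's corners at (254, 121), (329, 139), (110, 497) and (188, 525), and the rim's corners at (178, 178), (340, 235), (108, 363) and (277, 422). I'll triangulate these freely to check heights, then fit the dock pose.

Create h.py:
```python
import numpy as np,cv2
from cell import env, camrig
from scipy.spatial.transform import Rotation as R
from scipy.optimize import least_squares
def cam(n):
    c=camrig.camera_info(n); f=200/np.tan(np.radians(c["vertical_fov"]/2))
    K=np.array([[f,0,c["cx"]],[0,f,c["cy"]],[0,0,1]]); M=R.from_euler("xyz",c["attitude"]).as_matrix().T
    return K,np.array(c["dist_coeffs"]),M,-M@np.array(c["origin"])
C={n:cam(n) for n in("side","top")}
def proj(n,P):
    K,d,M,t=C[n]; return cv2.projectPoints(np.float64(P).reshape(-1,1,3),cv2.Rodrigues(M)[0],t,K,d)[0].reshape(-1,2)
def tri(us,ut):
    return least_squares(lambda p:np.r_[proj("side",p)[0]-us,proj("top",p)[0]-ut],[500,0,30],x_scale=100).x
```

Run:
```python
from h import *
s=lambda x,y:np.array([(x+.5)/6.9-.5+245,(y+.5)/6.9-.5+180])
t=lambda x,y:np.array([(x+.5)/5.4-.5+275,(y+.5)/5.4-.5+155])
# name: side, top, (x,y,z) in dock (tray: relative to tray)
D={"pin":(s(591,215),t(286,142),(80,0,38),0),"sFL":(s(622,207),t(254,121),(90,20,27),0),"sFR":(s(609,273),t(329,139),(90,-20,27),0),
"sRL":(s(128,150),t(110,497),(-118,20,27),0),"sRR":(s(107,216),t(188,525),(-118,-20,27),0),
"tFL":(s(517,92),t(178,178),(50,43,64),1),"tFR":(s(490,220),t(340,235),(50,-43,64),1),"tRL":(s(283,67),t(108,363),(-50,43,64),1),"tRR":(s(240,200),t(277,422),(-50,-43,64),1)}
for k,v in D.items(): print(k,tri(v[0],v[1]).round(1))
def model(p,v):
    P=np.array(v[2],float); P[0]+=v[3]*p[3]; c,q=np.cos(p[2]),np.sin(p[2])
    return np.array([p[0]+c*P[0]-q*P[1],p[1]+q*P[0]+c*P[1],P[2]])
def res(p): return np.concatenate([np.r_[proj("side",model(p,v))[0]-v[0],proj("top",model(p,v))[0]-v[1]] for v in D.values()])
r=least_squares(res,[500,0,-.3,-10],x_scale=[100,100,.1,50])
print(r.x,res(r.x).reshape(-1,4).round(1))
st=env.state();Rm=R.from_euler("xyz",st["tcp_rot"]).as_matrix();print(Rm.round(4),st["t"])
for x in(-90,):
  p=r.x;print(model(p,(0,0,(x,0,27),0)))
```

```text
pin [612.2 -38.7  43.4]
sFL [627.3 -22.5  31.1]
sFR [616.3 -61.   31.6]
sRL [431.8  47.4  28.9]
sRR [419.1   8.2  27.9]
tFL [589.3  15.6  65.8]
tFR [562.8 -65.2  69.4]
tRL [496.3  48.6  64. ]
tRR [468.6 -34.9  66.6]
[ 5.37371460e+02 -1.07381802e+01 -3.28676071e-01 -8.17472388e+00] [[-0.3  1.  -0.8 -0.3]
 [-0.4  0.9 -0.6 -1.1]
 [-0.4  0.7 -0.9  0.3]
 [-0.3  0.8  0.4 -0.5]
 [-0.6  0.3 -0.1 -0.7]
 [-0.5  0.5 -0.3 -1.4]
 [-1.6  1.9 -0.2 -1.4]
 [-1.2  0.2 -0.1 -1.1]
 [-1.5  0.5 -0.9 -1.2]]
[[-9.521e-01  3.058e-01 -4.000e-04]
 [ 3.058e-01  9.521e-01 -9.000e-04]
 [ 1.000e-04 -1.000e-03 -1.000e+00]] 0.1
[452.18911267  18.31294245  27.        ]
```

The heights agree to within a few mm, so the calibration is fine. The dock is at (537, −11) with yaw −0.329, and the tray is at rail x = −8 with its front 33 mm short of the pin. The press point is (452, 18). The tool is nearly aligned with the rail already: tool −x is rail +x, with a turn of +0.018 needed. I'll move over now with the fingers shut.

Units first: shifts go in shares of 250 mm and turns go in shares of pi rad. So -150 mm / 250 = -0.6, -135 mm / 250 = -0.54.

advance([
  [[-0.108, -0.12, 0], 0, 0],
  [[-0.216, -0.24, 0], 0, 0],
  [[-0.324, -0.36, 0], 0, 0],
  [[-0.432, -0.48, 0], 0, 0],
  [[-0.54, -0.6, 0], 0, 0],
])

```text
t: 0.52
eef_pos: [273.9, 409.2, 214.4]
tcp_rot: [-3.141, -0.0, 2.831]
ft_force: [1.0, 0.7, 0.1]
opening: 0.708
grip_force: 0.0
```

advance([
  [[-0.108, -0.12, 0], 0, 0],
  [[-0.216, -0.24, 0], 0, 0],
  [[-0.324, -0.36, 0], 0, 0],
  [[-0.432, -0.48, 0], 0, 0],
  [[-0.54, -0.6, 0], 0, 0],
])

```text
t: 0.93
eef_pos: [356.6, 225.0, 214.6]
tcp_rot: [3.141, 0.0, 2.831]
ft_force: [0.8, 0.3, -0.0]
opening: 0.356
grip_force: 0.0
```

To row units: -150 mm / 250 = -0.6, -135 mm / 250 = -0.54.

advance([
  [[-0.108, -0.12, 0], 0, 0],
  [[-0.216, -0.24, 0], 0, 0],
  [[-0.324, -0.36, 0], 0, 0],
  [[-0.432, -0.48, 0], 0, 0],
  [[-0.54, -0.6, 0], 0, 0],
])

```text
t: 1.35
eef_pos: [439.4, 40.7, 214.6]
tcp_rot: [3.141, -0.0, 2.831]
ft_force: [0.7, 1.0, -0.3]
opening: 0.021
grip_force: 0.0
```

advance([
  [[-0.08, -0.076, 0], 0.0057, 0],
  [[-0.08, -0.076, 0.16], 0.0057, 0],
  [[-0.08, -0.076, 0.32], 0.0057, 0],
  [[-0.08, -0.076, 0.4], 0.0057, 0],
  [[-0.08, -0.076, 0.4], 0.0057, 0],
])

```text
t: 1.77
eef_pos: [450.4, 18.5, 111.2]
tcp_rot: [-3.14, -0.007, 2.812]
ft_force: [-0.8, 0.4, 0.1]
opening: 0.007
grip_force: 0.0
```

Create w.py:
```python
from h import *
s=env.state();p=np.array([537.37,-10.74,0]);Q=R.from_euler("z",-.3287).as_matrix()
print("dock",(Q.T@(s["eef_pos"]-p)).round(1),"yaw err",s["tcp_rot"][2]-(np.pi-.3287),"tilt",s["tcp_rot"][:2],"F dock",(Q.T@s["ft_force"]).round(1),"t",s["t"],s["opening"])
```

```bash
python3 w.py
```

```text
dock [-91.7  -0.4 111.2] yaw err -0.0008831607431618593 tilt [-3.14017284 -0.00672801] F dock [-0.9  0.1  0.1] t 1.7667 0.006837018916308158
```

To row units: 76 mm / 250 = 0.304, 70 mm / 250 = 0.28.

advance([
  [[0, 0, 0.12], 0, 0],
  [[0, 0, 0.22], 0, 0],
  [[0, 0, 0.28], 0, 0],
  [[0, 0, 0.304], 0, 0],
  [[0, 0, 0.304], 0, 0],
])

```text
t: 2.18
eef_pos: [452.4, 18.7, 38.6]
tcp_rot: [-3.141, -0.001, 2.813]
ft_force: [-0.2, 0.4, 0.0]
opening: 0.009
grip_force: 0.0
```

```bash
python3 w.py
```

Run:
```python
from cell import env, camrig
import cv2
a=camrig.read_camera("side")[0][165:245,245:360,::-1];b=camrig.read_camera("top")[0][155:265,265:360,::-1]
a=cv2.resize(a,None,fx=4,fy=4,interpolation=2);b=cv2.resize(b,None,fx=3,fy=3,interpolation=2)
b=cv2.copyMakeBorder(b,0,0,0,20,0);a=cv2.copyMakeBorder(a,0,b.shape[0]-a.shape[0],0,0,0)
cv2.imwrite("pics/c1.png",cv2.hconcat([b,a]))
```

```text
dock [-89.9   0.4  38.6] yaw err 9.303242084390817e-05 tilt [-3.14146580e+00 -9.74534346e-04] F dock [-0.3  0.3  0. ] t 2.1833 0.00882045832743815
```

View pics/c1.png

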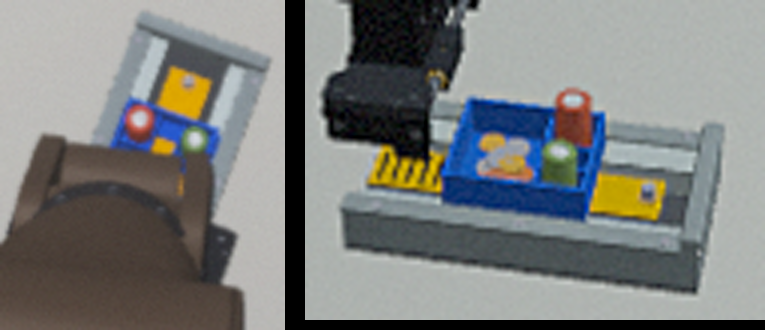

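The fingers hang over the ribbed strip about 20 mm behind the tray, and the tray hasn't moved. Now the press, watching the force.

To row units: 18 mm / 250 = 0.072, 16 mm / 250 = 0.064.

advance([
  [[0, 0, 0.032], 0, 0],
  [[0, 0, 0.048], 0, 0],
  [[0, 0, 0.064], 0, 0],
  [[0, 0, 0.072], 0, 0],
  [[0, 0, 0.072], 0, 0],
])

```text
t: 2.7
eef_pos: [452.8, 18.6, 20.5]
tcp_rot: [3.141, 0.001, 2.813]
ft_force: [1.7, 0.7, 3.8]
opening: 0.005
grip_force: 2.2
```

```bash
python3 w.py
```

```text
dock [-89.5   0.4  20.5] yaw err -0.00010892006609886096 tilt [3.14127072e+00 9.34949546e-04] F dock [1.4 1.2 3.8] t 2.7 0.005044020311196024
```

advance([
  [[0, 0, 0.012], 0, 0],
  [[0, 0, 0.024], 0, 0],
  [[0, 0, 0.028], 0, 0],
  [[0, 0, 0.028], 0, 0],
])

```text
t: 3.03
eef_pos: [452.9, 18.6, 13.8]
tcp_rot: [3.141, 0.001, 2.813]
ft_force: [2.9, 0.5, 6.2]
opening: 0.007
grip_force: 3.0
```

```bash
python3 w.py
```

```text
dock [-89.5   0.4  13.8] yaw err -7.907429006248634e-05 tilt [3.14124716e+00 1.05742968e-03] F dock [2.6 1.4 6.2] t 3.0333 0.006798225980306762
```

Pressed about 13 mm at 6.2 N, which fits the spring. Now push forward gently along tool −x, about 60 mm/s.

To row units: -19 mm / 250 = -0.076, -16 mm / 250 = -0.064.

advance([
  [[-0.016, 0, 0], 0, 0],
  [[-0.032, 0, 0], 0, 0],
  [[-0.048, 0, 0], 0, 0],
  [[-0.064, 0, 0], 0, 0],
  [[-0.076, 0, 0], 0, 0],
])

```text
t: 3.45
eef_pos: [469.2, 12.6, 13.6]
tcp_rot: [-3.141, -0.003, 2.813]
ft_force: [-4.0, 2.2, 6.1]
opening: 0.002
grip_force: 3.0
```

```bash
python3 w.py
```

```text
dock [-72.    0.1  13.6] yaw err -5.657132579139912e-05 tilt [-3.14107473e+00 -2.84803162e-03] F dock [-4.5  0.8  6.1] t 3.45 0.0016925013893653814
```

advance([
  [[-0.008, 0, 0], 0, 0],
  [[-0.016, 0, 0], 0, 0],
  [[-0.028, 0, 0], 0, 0],
  [[-0.04, 0, 0], 0, 0],
  [[-0.056, 0, 0], 0, 0],
])

```text
t: 3.87
eef_pos: [480.6, 8.5, 13.5]
tcp_rot: [-3.14, -0.006, 2.813]
ft_force: [-8.9, 2.5, 8.4]
opening: 0.004
grip_force: 5.9
```

```bash
python3 w.py
```

```text
dock [-59.9  -0.1  13.5] yaw err 0.00011021273073552607 tilt [-3.14044156 -0.00629428] F dock [-9.3 -0.5  8.4] t 3.8667 0.0037955375240398144
```

advance([
  [[-0.02, 0, 0], 0, 0],
  [[-0.04, 0, 0], 0, 0],
  [[-0.06, 0, 0], 0, 0],
  [[-0.08, 0, 0], 0, 0],
  [[-0.1, 0, 0], 0, 0],
])

```text
t: 4.28
eef_pos: [504.7, 0.4, 13.5]
tcp_rot: [-3.141, -0.006, 2.813]
ft_force: [-10.2, 2.3, 8.8]
opening: 0.005
grip_force: 5.9
```

```bash
python3 w.py
```

```text
dock [-34.5  -0.   13.5] yaw err 9.427731434419329e-05 tilt [-3.14058551 -0.00593119] F dock [-10.4  -1.1   8.8] t 4.2833 0.004587593620306976
```

advance([
  [[-0.02, 0, 0], 0, 0],
  [[-0.04, 0, 0], 0, 0],
  [[-0.056, 0, 0], 0, 0],
  [[-0.068, 0, 0], 0, 0],
  [[-0.076, 0, 0], 0, 0],
])

```text
t: 4.7
eef_pos: [522.8, -5.8, 13.5]
tcp_rot: [-3.141, -0.006, 2.813]
ft_force: [-10.0, 3.5, 9.4]
opening: 0.005
grip_force: 6.1
```

```bash
python3 w.py
```

```text
dock [-15.3  -0.   13.5] yaw err 2.2644218725442755e-05 tilt [-3.14071069 -0.00552553] F dock [-10.6   0.1   9.4] t 4.7 0.005192064607412443
```

To row units: -10 mm / 250 = -0.04, -8 mm / 250 = -0.032.

advance([
  [[-0.012, 0, 0], 0, 0],
  [[-0.024, 0, 0], 0, 0],
  [[-0.032, 0, 0], 0, 0],
  [[-0.04, 0, 0], 0, 0],
])

```text
t: 5.03
eef_pos: [532.1, -8.9, 13.5]
tcp_rot: [-3.141, -0.006, 2.813]
ft_force: [-8.9, 2.8, 8.8]
opening: 0.002
grip_force: 6.0
```

```bash
python3 w.py
```

```text
dock [-5.5  0.  13.5] yaw err 4.604446672740181e-05 tilt [-3.14070271 -0.00573559] F dock [-9.3 -0.2  8.8] t 5.0333 0.0018973629625923857
```

advance([
  [[-0.004, 0, 0], 0, 0],
  [[-0.008, 0, 0], 0, 0],
  [[-0.008, 0, 0], 0, 0],
])

```text
t: 5.28
eef_pos: [534.2, -9.7, 13.5]
tcp_rot: [-3.141, -0.005, 2.813]
ft_force: [-8.4, 2.5, 8.8]
opening: 0.005
grip_force: 5.0
```

```bash
python3 w.py
```

```text
dock [-3.3  0.  13.5] yaw err 8.487502671350455e-05 tilt [-3.14075105 -0.00531431] F dock [-8.7 -0.3  8.8] t 5.2833 0.004571119754443676
```

To row units: -2 mm / 250 = -0.008, -1 mm / 250 = -0.004.

advance([
  [[-0.004, 0, 0], 0, 0],
  [[-0.008, 0, 0], 0, 0],
  [[-0.008, 0, 0], 0, 0],
])

```text
t: 5.53
eef_pos: [534.4, -9.7, 13.5]
tcp_rot: [-3.14, -0.009, 2.813]
ft_force: [-16.3, 6.8, 15.3]
opening: 0.004
grip_force: 11.1
```

```bash
python3 w.py
```

```text
dock [-3.2 -0.  13.5] yaw err 0.00020537715253299282 tilt [-3.14030968 -0.00886361] F dock [-17.7   1.2  15.3] t 5.5333 0.0035871062238100274
```

advance([
  [[-0.004, 0, 0], 0, 0],
  [[-0.004, 0, 0], 0, 0],
])

```text
t: 5.7
eef_pos: [534.4, -9.7, 13.5]
tcp_rot: [-3.14, -0.011, 2.813]
ft_force: [-20.8, 8.4, 18.6]
opening: 0.002
grip_force: 14.5
```

```bash
python3 w.py
```

```text
dock [-3.2 -0.  13.5] yaw err 0.00027868106491357736 tilt [-3.14005957 -0.01081   ] F dock [-22.4   1.2  18.6] t 5.7 0.0024442255869454245
```

The force rises with no travel, so the tray is against something firm. I'll back off a few mm, keep the strip down, and look before releasing.

To row units: 7 mm / 250 = 0.028, 4 mm / 250 = 0.016.

advance([
  [[0.008, 0, 0], 0, 0],
  [[0.016, 0, 0], 0, 0],
  [[0.028, 0, 0], 0, 0],
  [[0.028, 0, 0], 0, 0],
])

```text
t: 6.03
eef_pos: [533.2, -9.0, 14.2]
tcp_rot: [3.141, 0.002, 2.813]
ft_force: [1.5, -1.5, 6.2]
opening: 0.002
grip_force: 3.0
```

```bash
python3 w.py
```

Run:
```python
from cell import env, camrig
import cv2
a=camrig.read_camera("side")[0][165:245,245:360,::-1];b=camrig.read_camera("top")[0][155:265,265:360,::-1]
a=cv2.resize(a,None,fx=4,fy=4,interpolation=2);b=cv2.resize(b,None,fx=3,fy=3,interpolation=2)
b=cv2.copyMakeBorder(b,0,0,0,20,0);a=cv2.copyMakeBorder(a,0,b.shape[0]-a.shape[0],0,0,0)
cv2.imwrite("pics/c2.png",cv2.hconcat([b,a]))
```

```text
dock [-4.6  0.3 14.2] yaw err -4.3509956899612234e-06 tilt [3.14130289e+00 1.62290859e-03] F dock [ 1.9 -0.9  6.2] t 6.0333 0.002173197243899884
```

View pics/c2.png

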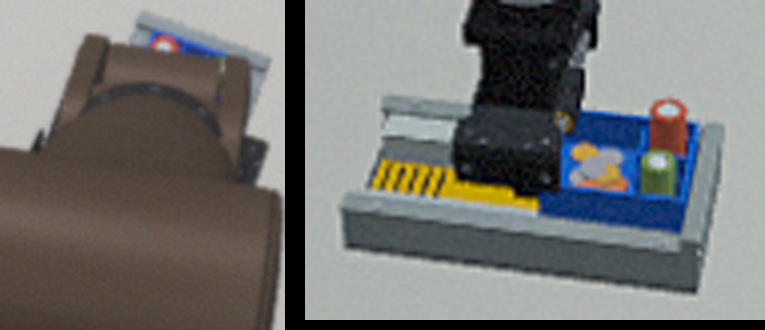

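The tray's front lies against the stop, both rolls are upright, and the finger is clear of the rear wall. Release the strip and retreat.

To row units: -16 mm / 250 = -0.064, -12 mm / 250 = -0.048.

advance([
  [[0.008, 0, 0], 0, 0],
  [[0.012, 0, -0.016], 0, 0],
  [[0.012, 0, -0.032], 0, 0],
  [[0.012, 0, -0.048], 0, 0],
  [[0.012, 0, -0.064], 0, 0],
])

```text
t: 6.55
eef_pos: [529.5, -7.8, 30.0]
tcp_rot: [-3.141, -0.001, 2.813]
ft_force: [-0.3, -0.2, 0.3]
opening: 0.006
grip_force: 0.0
```

```bash
python3 w.py
```

```text
dock [-8.4  0.2 30. ] yaw err -3.389611619564192e-05 tilt [-3.14146882e+00 -1.06204578e-03] F dock [-0.2 -0.3  0.3] t 6.55 0.005729890343676912
```

advance([
  [[0, 0, -0.06], 0, 0],
  [[0, 0, -0.16], 0, 0],
  [[0, 0, -0.3], 0, 0],
  [[0, 0, -0.44], 0, 0],
  [[0, 0, -0.56], 0, 0],
])

```text
t: 6.97
eef_pos: [529.0, -7.7, 171.5]
tcp_rot: [-3.141, -0.002, 2.813]
ft_force: [0.4, 0.8, -0.5]
opening: 0.003
grip_force: 0.0
```

advance([
  [[0.16, 0, 0], 0, 0],
  [[0.32, 0, 0], 0, 0],
  [[0.44, 0, 0], 0, 0],
  [[0.44, 0, 0], 0, 0],
  [[0.44, 0, 0], 0, 0],
])

```text
t: 7.38
eef_pos: [424.3, 28.1, 170.0]
tcp_rot: [-3.141, -0.001, 2.814]
ft_force: [0.4, 0.6, 0.2]
opening: 0.006
grip_force: 0.0
```

```bash
python3 w.py
```

Run:
```python
from cell import env, camrig
import cv2
a=camrig.read_camera("side")[0][165:245,245:360,::-1];b=camrig.read_camera("top")[0][155:265,265:360,::-1]
a=cv2.resize(a,None,fx=4,fy=4,interpolation=2);b=cv2.resize(b,None,fx=3,fy=3,interpolation=2)
b=cv2.copyMakeBorder(b,0,0,0,20,0);a=cv2.copyMakeBorder(a,0,b.shape[0]-a.shape[0],0,0,0)
cv2.imwrite("pics/c3.png",cv2.hconcat([b,a]))
```

```text
dock [-119.5    0.3  170. ] yaw err 0.0006761056163777646 tilt [-3.14145255e+00 -1.04055538e-03] F dock [0.2 0.7 0.2] t 7.3833 0.006404979686292808
```

View pics/c3.png

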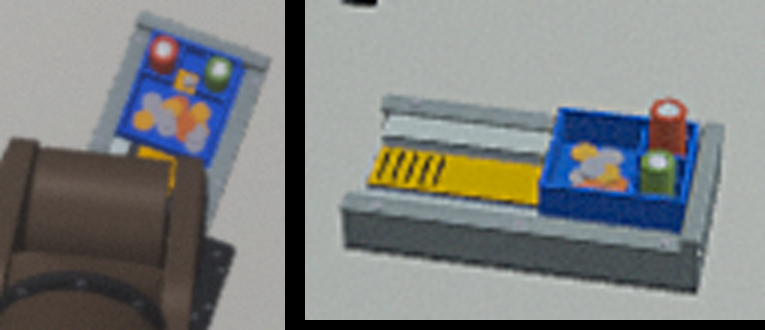

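The tray is home against the stop, the pin shows in the hole at (187, 80) in the top half, the strip is back up, and the rolls are upright. Handing in.

```bash
python3 -c "
from cell import env, camrig
print(env.job_done())"
```

```text
the job is handed in; nothing more can be done
None
```

The tray is docked against the end stop with the pin up in its hole, both coin rolls are upright, the arm is clear, and the job was handed in at about 7.5 s; the hand-in returned no verdict.

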